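# Pin the polishing tang into its fork

### The arm

A 6-joint arm with a two-finger parallel gripper is mounted at the origin on the work surface. World frame = base frame: x ahead of the robot, y to its left, z up, the work surface at z = 0. Lengths are in mm, angles in rad, forces in N, time in s.
With the tool pointing down it reaches from about 275 to 750 mm from the base axis. Payload 10.2 kg.
Tool frame: the origin (TCP) lies midway between the tips of the shut fingers; the grasp point (between the pads) lies 19 mm behind it; z points along the fingers, y is the line along which they close (so a half turn about z gives the same grasp; the last joint's range is limited). The gripper opens to 85 mm and grips with 20 to 120 N. Pads are 22 mm wide; open, the fingers measure 114 mm over their backs; the gripper's body (76 mm by 85 mm) begins 54 mm behind the grasp point. The pads swing forward as they close: fully open they stand 13 mm farther back than shut.
Start: joints at [-1.425, 0.313, 1.498, -0, 1.331, -0.223], TCP at [189.248, -489.71, 231.294] pointing down, gripper open.
Joint ranges: [-2.94, 2.94], [-0.97, 2.17], [0.19, 2.56], [-1.23, 4.37], [0.02, 3.11], [-2.88, 2.88]. Speed limits (rad/s): [2.39, 2.39, 3.01, 3.14, 3.14, 3.14].

### API

Orientations are given as a unit quaternion [w, x, y, z].
In Python, from rig import ctrl gives the robot as it stands.
- The arm moves only by the tool send_rows, never from a script. Its argument "targets" is a list of rows, each an object with "offset": the shift along the world's x, y, z in cm, a list of three; "spin": the turn about the world's z in rad. A call has 1 to 8 rows; each row is the pose to reach, as a shift and turn from the pose commanded when the call began; what a row does not reach only later rows make up. A row lasts 1/12 s, in which the tool goes at most 41.7 mm and 7.16 degrees, less where a joint would pass 70% of its speed; a pose out of reach is approached as far as the arm can. A call with a gripper value outside its range is refused whole. "grip" is the opening, from 0 (shut) to 1 (fully open), set as the call begins (left out, the last holds). The fingers move at their own pace and stop on an object; "squeeze" is the grip in N (left out, the last holds). Time passes only in rows, so rows that repeat a pose let the fingers close. It gives the time, the measured TCP pose, the force, the opening and the grip force at its end, in the units of the state.
- ctrl.sense(): the state, without advancing time (a new reading comes with each control period).
- ctrl.capture(name): name is "side" or "top"; returns (picture, depth): 480x640x3 uint8, red, green, blue; 480x640 float32, mm along the optical axis (not along the pixel's ray), 0 where there is no reading.
- ctrl.calibration(name): a dict with "fx", "fy", "cx", "cy" (pixels), "k1" (the pictures are not rectified: a ray, as slopes to the right and down, at radius r is drawn at 1 + k1 r^2 times it, then the intrinsics apply), "view" (4x4, takes a point from world to camera coordinates). Camera axes: x right, y down, z forward; pixel columns grow to the right and rows downward; lengths in mm; the calibration is good to about 2 mm. A picture is of the moment at which its call begins. calibration takes no time and is no camera call.
- ctrl.finish_job(): hands the job in; it is judged then, once.
Trained networks look in the newest picture that a camera, given by its name, has taken for a name from the list of things; names that differ only in an ending like _2 or _b are one class to them, and where a whole thing is asked for, a point or a joint stands for the part that bears it (a point fixed in the world has none). Each returns a list of dicts, best first, with "conf" (0 to 1); they miss things now and then, are a little off and sometimes report something else, mostly with a low value. They report only what shows in the picture. A call takes as long as a camera call.
- ctrl.search_frame(camera, query): "box" ([left, top, right, bottom] in pixels, round what is visible of it).
- ctrl.place_of(camera, query): "uv" ([column, row] in pixels: a listed point, or the origin of a listed thing).
The state is a dict: "time_s": time; "joints": joint angles; "dq": joint speeds; "tau": joint torques, N m; "eef_pos": TCP position; "ee_rot": TCP orientation; "force": force on the tool from outside, world axes, zero at the start; "wrist_torque": the same for the moment, N m; "grip_width": opening from 0.0 (shut) to 1.0 (fully open); "grip_force": force on a finger pad.
Only numpy, scipy, OpenCV 4.12 (cv2) and the standard library are available. Lean on these libraries where they do the work, as an engineer would, in place of code of your own. Each camera call takes 0.05 s, during which the arm holds its last target. There are 200 camera calls.

### The job

Slide the loose polishing tang along its base plate until its eye is fully home between the two ears of the fork, then put the green-winged pin down through upper ear, eye and lower ear. Turn it under a light push until the blade at its tip drops into the slot hidden in the lower ear and its collar sits flush on the fork. Never force the tang or the pin, leave the other pins and everything else on the bench alone, and let go.

Things in the scene. Friction and masses are not known exactly. Their poses are not given: they have to be found in the camera images.
- tang_base: dark fixed steel plate 370 x 120 x 10 mm lying on the bench; origin: centre of its underside, x along the plate towards the fork that stands near its +x end, z up
- fork: steel fork fixed on the plate, 60 mm wide; its origin and axes are tang_base's. Lower ear z 10 to 29 mm, open throat z 29 to 39.5 mm, upper ear z 39.5 to 51.5 mm, all from the mouth at x = 111 mm to a back web ending at x = 170.5 mm. Round bores 17.5 mm across, with short chamfers, run through both ears on one vertical line at x = 135, y = 0
- bore (a point): centre of the upper bore's mouth, on the top face of the upper ear, 51.5 mm above the bench; axes as tang_base
- fork_stop (a point): centre of the throat's stop wall: x = 158.5 mm, z = 34 mm of tang_base, same axes. The throat, 35 mm wide in y, opens towards -x at x = 111 mm and ends here
- bush_top (a point): top centre, 19 mm above the bench on the bores' line, of a stiff slotted bush deep in the lower ear; axes are the fork's, not the slot's. Its slot, 5.5 mm wide, open down to z = 10 mm, lies 0.2 to 1.6 rad counter-clockwise (seen from above) from the fork's x axis: unknown, find it by feel. A pin turned wrong stands on the bush, collar 7 mm proud; within 0.1 rad its blade drops in
- tang_handle (a point): centre of the tang's upright black handle, 44 mm long (x), 18 mm wide (y), 34 mm tall; x points along the tang to its eye, z up. This point is 56 mm above the bench, 46 mm above the tang's underside, which stands loose on the plate. Below it the aluminium bar, 140 x 26 x 30 mm, centred; a brass nose sticks out 40 mm at its -x end. 0.3 to 0.6 kg; slides with 1 to 5 N friction and stays where left
- tang_eye (a point): centre of the eye (17.5 mm round hole) in the tang's steel tab, 105 mm ahead (+x) of the handle's centre line, 34 mm above the bench; axes as the tang. Tab 32 mm wide, 8 mm thick, front corners rounded 7 mm, its end 23 mm ahead of the eye: against the stop wall the eye is 0.5 mm past the bores' line. Starts some cm short of the fork, askew and to one side; hidden under the upper ear when home
- pin_green_wing (a point): centre of the right pin's flat green wing: 26 mm long (x), 12 mm thick (y), 36 mm tall; z up. Below it a steel collar 28 mm across, 4 mm thick, then a 16 mm shank, then a blade 8 mm long, 15 mm (x) by 4 mm (y), parallel to the wing; tip 61.5 mm below this point. 70 to 120 g. Starts upright in a rack hole, this point 65.5 mm above the bench; seated in the fork, 73.5 mm
- pin_collar (a point): centre of the underside of the green pin's collar (its seating face), 22 mm below pin_green_wing, 39.5 mm above the tip; axes as the pin
- pin_rack: fixed wooden block 164 x 46 x 30 mm, origin at the centre of its underside, with three holes 18.5 mm across and 26 mm deep at x = -52, 0 and 52 mm in which the pins stand upright, wings within 0.3 rad of the rack's x axis
- pin_orange_wing (a point): centre of the orange wing (26 x 12 x 30 mm) of a thinner pin standing in the rack: leave it
- pin_black_wing (a point): centre of the black wing (26 x 12 x 30 mm) of a thinner pin standing in the rack: leave it
- orange_pot: bystander: clear jar with orange cap, 44 mm across, 75 mm tall, origin under its centre
- oil_bottle: bystander: bottle 44 mm across, 110 mm tall, green cap, origin under its centre
- dop_pot_a: bystander: black lidded pot 76 mm across, 44 mm tall, origin under its centre
- dop_pot_b: bystander: black lidded pot 76 mm across, 44 mm tall, origin under its centre
- screwdriver: bystander: screwdriver lying on the bench
- spanner: bystander: spanner lying on the bench

How it is judged (in metres and radians):
On the way, in this order (a step that is already met when the one before it is completed fails the run):
1. the tang's eye is home in the fork, in line with the bores (horizontal distance between tang_eye and bore below 0.003 m and z of tang_eye in the frame of tang_base below 0.037 m), for 0.2 s.
2. the green pin has gone through the upper ear and the eye (horizontal distance between pin_collar and bore below 0.004 m and z of pin_collar in the frame of bore below 0.009 m), for 0.1 s.
At the end, for the whole second after the job is handed in: The green pin is in the fork, through the eye, its collar's underside within 1.5 mm of the upper ear's top, within 3 mm of the bore's line, upright within 0.08 rad; the tang's eye within 3 mm of the bores' line, the tang upright within 0.08 rad; both at rest and let go (z of pin_collar in the frame of bore between -0.002 and 0.0015 m and horizontal distance between each of pin_collar, tang_eye and bore below 0.003 m and angle between each of pin_collar, tang_handle's own z axis and vertical below 0.08 rad and linear speed of each of pin_green, tang below 0.01 m/s); the robot touches nothing.
It fails at once if the tang is rammed into the fork with more than 45 N (contact force between tang and fork above 45 N).
It fails at once if the pin is forced against the fork (all contacts together, sideways ones too) with more than 60 N (contact force between pin_green and fork above 60 N).
It fails at once if the pin is forced against the tang with more than 45 N (contact force between pin_green and tang above 45 N).
It fails at once if another pin is taken or displaced by more than 20 mm (distance of any of pin_orange_wing, pin_black_wing from where it was at the start of the episode above 0.02 m).
It fails at once if a bystander is displaced by more than 20 mm (distance of any of orange_pot, oil_bottle, dop_pot_a, dop_pot_b, screwdriver, spanner from where it was at the start of the episode above 0.02 m).
It also fails if it takes over 72 s, if anything falls off the work surface, if the arm or the gripper's body presses on something with over 40 N, if the wrist force passes 120 N, or if a joint passes its speed limit or range.

## Working session

There is one attempt and no reset: what is moved stays moved. The work goes in short steps, Python scripts to look and compute and a tool call to move; the robot and the scene stay as the last step left them, time stands still between calls to the robot, and variables do not carry over. Pictures are saved under pics/ and viewed, at most 10 in all, crops included, and the job is handed in when it is done.

Besides the shell and the picture viewer there is one more tool, called after "Emit:" in YAML: its name, and indented under it one key for each argument. send_rows: Moves the arm, as the interface text tells. Its arguments: {"type":"object","properties":{"targets":{"type":"array"},"grip":{"type":"number"},"squeeze":{"type":"number"}},"required":["targets"]}

```bash
mkdir -p pics; cat > h.py <<'E'
import numpy as np, cv2
from rig import ctrl
def ray(cal,uv):
    K=np.array([[cal['fx'],0,cal['cx']],[0,cal['fy'],cal['cy']],[0,0,1.]])
    p=cv2.undistortPoints(np.array([[uv]],float),K,np.array([cal['k1'],0,0,0,0.]))[0,0]
    return np.array([p[0],p[1],1.])
def atz(name,uv,z):
    cal=ctrl.calibration(name);V=np.array(cal['view']);R,t=V[:3,:3],V[:3,3]
    o=-R.T@t;d=R.T@ray(cal,uv);return o+d*(z-o[2])/d[2]
def proj(name,P):
    cal=ctrl.calibration(name);V=np.array(cal['view']);c=V[:3,:3]@np.array(P,float)+V[:3,3]
    x,y=c[:2]/c[2];f=1+cal['k1']*(x*x+y*y);return np.array([cal['fx']*x*f+cal['cx'],cal['fy']*y*f+cal['cy']])
def cloud(name,depth):
    cal=ctrl.calibration(name);V=np.array(cal['view']);R,t=V[:3,:3],V[:3,3]
    K=np.array([[cal['fx'],0,cal['cx']],[0,cal['fy'],cal['cy']],[0,0,1.]])
    v,u=np.mgrid[:480,:640];p=cv2.undistortPoints(np.stack([u,v],-1).reshape(-1,1,2).astype(float),K,np.array([cal['k1'],0,0,0,0.]))[:,0]
    c=np.c_[p,np.ones(len(p))]*depth.reshape(-1,1);return ((c-t)@R).reshape(480,640,3)
E
python3 - <<'E'
from h import *
Z=dict(tang_base=0,bore=51.5,fork_stop=34,tang_handle=56,tang_eye=34,pin_green_wing=65.5,pin_rack=0,pin_orange_wing=62,pin_black_wing=62,orange_pot=0,oil_bottle=0,dop_pot_a=0,screwdriver=5)
for n in ('side','top'):
    im,d=ctrl.capture(n);cv2.imwrite(f'pics/{n}0.png',im[:,:,::-1]);np.save(f'{n}0.npy',d)
    V=np.array(ctrl.calibration(n)['view']);print(n,-V[:3,:3].T@V[:3,3],V[2,:3],ctrl.calibration(n)['fx'])
    for q,z in Z.items():
        for r in ctrl.place_of(n,q)[:2]: print(q,np.round(r['uv'],1),round(r['conf'],2),np.round(atz(n,r['uv'],z),1))
print(ctrl.sense())
E
```

```text
side [ 194.454325   -769.41634802  623.39281688] [ 0.40147386  0.74409554 -0.53398555] 522.1836334317112
tang_base [319.7 278.1] 0.59 [586.1 -18.    0. ]
bore [292.  228.7] 0.87 [580.9 103.2  51.5]
fork_stop [284.9 231.7] 0.65 [573.6 125.   34. ]
fork_stop [357.2 429.4] 0.55 [ 455.2 -385.8   34. ]
tang_handle [325.  268.9] 0.62 [573. -64.  56.]
tang_eye [303.4 248.6] 0.64 [580.9  47.   34. ]
pin_green_wing [392.9 388.2] 0.76 [ 520.  -370.    65.5]
pin_rack [357.1 429.5] 0.62 [ 470.1 -363.7    0. ]
pin_orange_wing [325.5 407.3] 0.6 [ 422.7 -354.8   62. ]
pin_black_wing [360.7 404.3] 0.7 [ 467.4 -371.6   62. ]
orange_pot [392.4 398.6] 0.21 [ 546.1 -339.8    0. ]
dop_pot_a [415.1 268.4] 0.95 [779.6 -74.4   0. ]
dop_pot_a [380.4 228.6] 0.55 [801.5  93.2   0. ]
screwdriver [217.7 203.6] 0.57 [496.7 363.2   5. ]
top [ 430.57226417  -10.26170872 1186.64700905] [ 0.12971898 -0.00357959 -0.99154434] 450.16282219788513
tang_base [310.4 239.6] 0.55 [575.1 -18.3   0. ]
bore [254.8 236.7] 0.95 [577.1 123.5  51.5]
bore [325.3 233.8] 0.52 [583.5 -56.   51.5]
fork_stop [253.2 235.7] 0.78 [582.  129.
[... 736 characters left out ...]
 5. ]
{'time_s': 1.4, 'joints': array([-1.42540756e+00,  3.12903814e-01,  1.49766424e+00, -1.11689408e-05,
        1.33102218e+00, -2.23414762e-01]), 'dq': array([ 0.00048101,  0.0001647 , -0.00035328, -0.00016319, -0.00207667,
       -0.0009292 ]), 'tau': array([ 5.21651756e-06, -4.12165511e+01, -2.59898919e+01, -2.35517073e-04,
        5.53186237e-04,  1.71030528e-06]), 'eef_pos': array([ 189.24308316, -489.72039711,  231.30570012]), 'ee_rot': array([ 9.95528287e-07,  9.83045875e-01,  1.83359777e-01, -5.46769857e-06]), 'force': array([ 0.44844491,  0.39089393, -0.38319537]), 'wrist_torque': array([ 0.01485322, -0.04895877, -0.03033293]), 'grip_force': 0.0, 'grip_width': 1.0030693435208646}
```

View pics/top0.png

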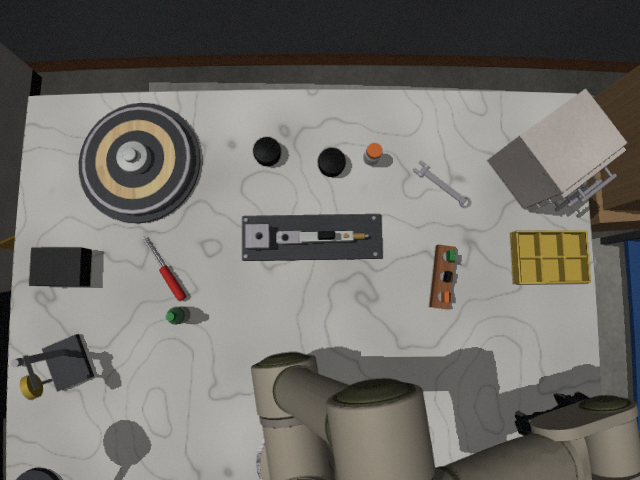

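View pics/side0.png

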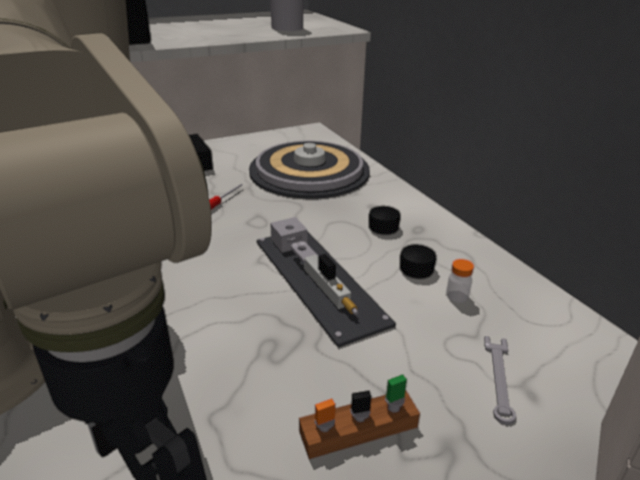

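Top view: plate at (243–382, 214–260) with the fork at its left end (bore ≈ (256,237)), the tang with eye ≈ (286,237) and black handle ≈ (326,236), and the rack at (444,277) with green, black and orange pins from top to bottom. The side view agrees. So plate x points along world +y.

```bash
python3 - <<'E'
from h import *
im=cv2.imread('pics/top0.png');d=np.load('top0.npy');W=cloud('top',d)
g=cv2.cvtColor(im,cv2.COLOR_BGR2GRAY);hsv=cv2.cvtColor(im,cv2.COLOR_BGR2HSV)
def rect(m,z,nm,cam='top'):
    c=max(cv2.findContours(m.astype(np.uint8),cv2.RETR_EXTERNAL,cv2.CHAIN_APPROX_NONE)[0],key=cv2.contourArea)[:,0].astype(float)
    P=np.array([atz(cam,p,z)[:2] for p in c],np.float32)
    r=cv2.minAreaRect(P);print(nm,np.round(r[0],1),np.round(r[1],1),round(r[2],2))
roi=np.zeros_like(g,bool);roi[205:270,235:390]=1
m=roi&(g<130); m=cv2.morphologyEx(m.astype(np.uint8),cv2.MORPH_CLOSE,np.ones((15,15)))
rect(m,10,'plate')
def st(m,nm):
    P=W[m&(d>0)]
    if len(P)<5: print(nm,len(P));return
    r=cv2.minAreaRect(P[:,:2].astype(np.float32));print(nm,len(P),'med',np.round(np.median(P,0),1),'rect',np.round(r[0],1),np.round(r[1],1),round(r[2],1))
z=W[...,2]
st(roi&(abs(z-51.5)<4)&(W[...,1]>80),'forktop')
st(roi&(z>62),'handle')
st(roi&(abs(z-40)<5)&(W[...,1]<80),'bar')
st(roi&(abs(z-10)<3),'plate')
r2=np.zeros_like(roi);r2[235:320,420:470]=1
for nm,lo,hi in(('green',50,90),('orange',5,18)):
    m=r2&(hsv[...,0]>=lo)&(hsv[...,0]<=hi)&(hsv[...,1]>(100 if nm=='green' else 200))
    v,u=np.where(m); print(nm,m.sum(),u.mean() if m.sum() else 0,v.mean() if m.sum() else 0); st(m,nm)
s=cv2.resize(im[205:270,235:390],None,fx=5,fy=5,interpolation=cv2.INTER_CUBIC)
t=cv2.resize(im[235:320,420:475],None,fx=3,fy=3,interpolation=cv2.INTER_CUBIC)
c=np.zeros((600,800,3),np.uint8);c[:325,:775]=s;c[335:590,:165]=t
si=cv2.imread('pics/side0.png')
c[330:600,180:480]=cv2.resize(si[365:455,315:415],None,fx=3,fy=3,interpolation=cv2.INTER_CUBIC)
c[330:600,490:800]=cv2.resize(si[210:345,250:405],None,fx=2,fy=2,interpolation=cv2.INTER_CUBIC)
cv2.imwrite('pics/c1.png',c)
E
```

```text
plate [581.3 -22.5] [121.4 369.8] 0.55
forktop 461 med [579.2 120.5  51.6] rect [580.3 119.3] [59.9 54.6] 0.1
handle 134 med [579.8 -54.5  72.6] rect [579.4 -55.7] [42.7 17.5] 89.7
bar 621 med [577.9  -6.9  39.7] rect [578.6 -47. ] [ 31.8 235. ] 0.5
plate 3770 med [578.3 -38.6  10.1] rect [592.9 -16. ] [142.3 379. ] 0.7
green 87 450.264367816092 256.1609195402299
green 87 med [ 523.9 -364.7   82.1] rect [ 500.  -365.1] [13.8 76. ] 83.2
orange 1 443.0 297.0
orange 1
```

View pics/c1.png

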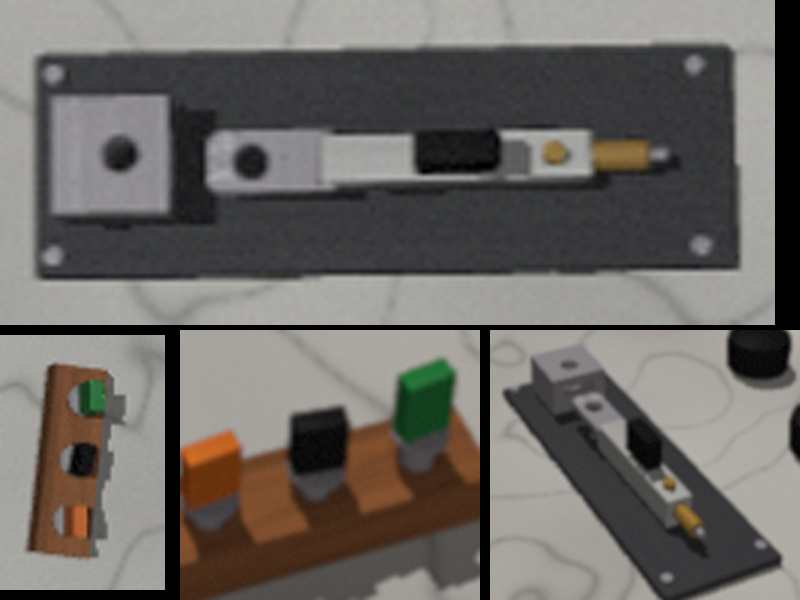

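The crop shows the bore at about image (259,235.6), the eye at about (285,237.2) and the tang slightly askew. The green wing is at the upper right of the rack. Next I refine with sub-pixel edges.

```bash
cat > fit.py <<'E'
from h import *
def holes(im,name,guess):
    g=cv2.cvtColor(im,cv2.COLOR_BGR2GRAY).astype(np.float32)
    for nm,(u,v),z in guess:
        s=10;p=cv2.getRectSubPix(g,(17,17),(float(u),float(v)));p=cv2.resize(p,None,fx=s,fy=s,interpolation=cv2.INTER_CUBIC)
        th=(p.min()+np.percentile(p,80))/2;n,l,st,c=cv2.connectedComponentsWithStats((p<th).astype(np.uint8))
        k=l[85,85]; k=k or 1
        uv=np.array([u,v])+(c[k]+.5)/s-8.5
        print(name,nm,np.round(uv,2),np.round(st[k][2:4]/s,1),np.round(atz(name,uv,z),1))
def band(im,name,cols,r0,r1,z,nm,polar=(1,-1)):
    g=cv2.cvtColor(im,cv2.COLOR_BGR2GRAY).astype(float);g=cv2.GaussianBlur(g,(0,0),.7);A,B=[],[]
    for u in cols:
        dv=np.gradient(g[r0:r1,u])
        def pk(s):
            i=int(np.argmax(s));i=min(max(i,1),len(s)-2);a,b,c=s[i-1:i+2];return r0+i+.5*(a-c)/(a-2*b+c+1e-9)
        A.append(atz(name,(u,pk(polar[0]*dv)),z)[:2]);B.append(atz(name,(u,pk(polar[1]*dv)),z)[:2])
    o=[]
    for P in map(np.array,(A,B)):
        k=np.ones(len(P),bool)
        for _ in range(3):
            f=np.polyfit(P[k,1],P[k,0],1);e=abs(np.polyval(f,P[:,1])-P[:,0]);k=e<max(2*np.median(e),.3)
        o.append(f)
    ym=np.mean(np.array(A)[:,1]);x=[np.polyval(f,ym) for f in o]
    print(nm,'y',round(ym,1),'xmid',round(np.mean(x),2),'w',round(x[0]-x[1],1),'slopes',np.round([f[0] for f in o],4))
E
python3 - <<'E'
from fit import *
im=cv2.imread('pics/top0.png')
holes(im,'top',[('bore',(259,235.6),51.5),('eye',(285,237.2),38)])
holes(cv2.imread('pics/side0.png'),'side',[('bore',(250+79/2,210+35/2),51.5),('eye',(250+105/2,210+77/2),38)])
band(im,'top',range(248,267),215,255,51.5,'fork')
band(im,'top',range(281,299),222,255,38,'tab')
band(im,'top',range(301,316),222,255,40,'bar')
band(im,'top',range(337,352),222,255,40,'bar2')
band(im,'top',range(248,378),208,268,10,'plate',(-1,1))
hsv=cv2.cvtColor(im,cv2.COLOR_BGR2HSV);W=cloud('top',np.load('top0.npy'))
m=(hsv[...,0]>45)&(hsv[...,0]<90)&(hsv[...,1]>100);m[:,:430]=0;m[:240]=0;m[275:]=0;m[:,470:]=0
# top face only (depth z ~83.5)
t=m&(W[...,2]>78);v,u=np.where(t);print('green top',t.sum(),u.min(),u.max(),v.min(),v.max(),atz('top',(u.mean(),v.mean()),83.5))
P=np.array([atz('top',(a,b),83.5)[:2] for a,b in zip(u,v)],np.float32);print(cv2.minAreaRect(P));e,V=np.linalg.eigh(np.cov(P.T));print(e,V[:,1])
hh=W[...,2]>62;hh[:,:300]=0;hh[:,350:]=0;hh[:210]=0;hh[260:]=0;v,u=np.where(hh);print('handle',np.median(W[hh],0),atz('top',(u.mean(),v.mean()),73))
si=cv2.imread('pics/side0.png');hs=cv2.cvtColor(si,cv2.COLOR_BGR2HSV);m=(hs[...,0]>45)&(hs[...,0]<90)&(hs[...,1]>100);m[:360]=0;m[430:]=0;v,u=np.where(m);print('side green',m.sum(),u.mean(),v.mean(),atz('side',(u.mean(),v.mean()),65.5))
c=max(cv2.findContours(m.astype(np.uint8),0,1)[0],key=cv2.contourArea);q=cv2.approxPolyDP(c,3,True)[:,0];print(q.tolist(),[np.round(atz('side',p,83.5)[:2],1).tolist() for p in q])
E
```

```text
top bore [258.67 235.53] [6.5 6.6] [580.  113.6  51.5]
top eye [284.74 237.  ] [6.6 6.7] [577.6  47.9  38. ]
side bore [289.05 227.03] [7.8 3.7] [578.1 112.2  51.5]
side eye [301.42 248.12] [6.9 3.5] [575.4  44.8  38. ]
fork y 118.1 xmid 607.37 w 6.3 slopes [-0.0059  2.4216]
tab y 35.6 xmid 578.34 w 31.9 slopes [-0.0216 -0.0128]
bar y -12.0 xmid 578.88 w 24.8 slopes [-0.0097 -0.0416]
bar2 y -104.7 xmid 580.5 w 25.7 slopes [-0.0053 -0.0776]
plate y -24.2 xmid 581.13 w 120.8 slopes [-0.0103 -0.011 ]
green top 60 449 454 250 260 [ 524.51220684 -368.05708301   83.5       ]
((524.2424926757812, -367.84326171875), (12.661794662475586, 25.200519561767578), 87.4271011352539)
[16.72392808 56.1752222 ] [-0.99992846  0.01196134]
handle [577.96193661 -54.29321855  72.82898387] [579.01113835 -54.58674712  73.        ]
side green 382 394.68848167539267 388.0732984293194 [ 522.33815953 -370.90530742   65.5       ]
[[402, 375], [389, 380], [390, 401], [403, 396]] [[533.9, -368.8], [512.8, -368.4], [494.0, -399.2], [514.0, -399.9]]
```

Emit:
send_rows:
  targets:
    - {"offset": [2.6,2.9,0],"spin": 0.08}
    - {"offset": [5.2,5.8,0],"spin": 0.16}
    - {"offset": [7.8,8.7,0],"spin": 0.24}
    - {"offset": [10.4,11.6,0],"spin": 0.32}
    - {"offset": [13,14.5,0],"spin": 0.4}
    - {"offset": [15.6,17.4,0],"spin": 0.48}
    - {"offset": [18.2,20.3,0],"spin": 0.56}
    - {"offset": [20.8,23.2,0],"spin": 0.64}

```text
time_s: 2.07
eef_pos: [398.2, -256.1, 231.5]
ee_rot: [0.0, 0.875, 0.485, 0.0]
force: [0.5, -0.8, 0.5]
grip_width: 0.999
grip_force: 0.0
```

Emit:
send_rows:
  targets:
    - {"offset": [2.6,2.9,-1],"spin": 0.08}
    - {"offset": [5.2,5.8,-2],"spin": 0.16}
    - {"offset": [7.8,8.7,-3],"spin": 0.24}
    - {"offset": [10.4,11.6,-4],"spin": 0.32}
    - {"offset": [13,14.5,-5],"spin": 0.4}
    - {"offset": [15.6,17.4,-6],"spin": 0.48}
    - {"offset": [18.2,20.07,-7],"spin": 0.579}
    - {"offset": [18.2,20.07,-7],"spin": 0.579}

```text
time_s: 2.73
eef_pos: [581.2, -52.3, 158.8]
ee_rot: [-0.001, 0.698, 0.716, -0.0]
force: [-0.2, -0.3, -0.3]
grip_width: 1.001
grip_force: 0.0
```

Emit:
send_rows:
  targets:
    - {"offset": [0,0,-2],"spin": 0}
    - {"offset": [0,0,-4.5],"spin": 0}
    - {"offset": [0,0,-7],"spin": 0}
    - {"offset": [0,0,-9],"spin": 0}
    - {"offset": [0,0,-10.5],"spin": 0}
    - {"offset": [0,0,-11.2],"spin": 0}
    - {"offset": [0,0,-11.5],"spin": 0}
    - {"offset": [0,0,-11.5],"spin": 0}

```text
time_s: 3.4
eef_pos: [579.3, -57.2, 46.3]
ee_rot: [-0.0, 0.701, 0.713, -0.0]
force: [1.4, -0.1, -0.6]
grip_width: 0.997
grip_force: 0.0
```

Emit:
send_rows:
  targets:
    - {"offset": [0,0,0],"spin": 0}
    - {"offset": [0,0,0],"spin": 0}
    - {"offset": [0,0,0],"spin": 0}
    - {"offset": [0,0,0],"spin": 0}
    - {"offset": [0,0,0],"spin": 0}
    - {"offset": [0,0,0],"spin": 0}
    - {"offset": [0,0,0],"spin": 0}
    - {"offset": [0,0,0],"spin": 0}
  grip: 0.1
  squeeze: 25

```text
time_s: 4.07
eef_pos: [579.3, -57.0, 46.5]
ee_rot: [0.0, 0.701, 0.713, 0.0]
force: [-0.8, -0.7, 3.3]
grip_width: 0.205
grip_force: 30.5
```

```bash
python3 - <<'E'
from fit import *
s=ctrl.sense();print(s['eef_pos'],s['ee_rot'],s['force'],s['wrist_torque'],s['grip_force'],s['grip_width'])
im,d=ctrl.capture('top');im=im[:,:,::-1].copy();cv2.imwrite('pics/top1.png',im)
holes(im,'top',[('bore',(259,235.6),51.5),('eye',(285,237.2),38)])
band(im,'top',range(281,297),222,255,38,'tab')
si,_=ctrl.capture('side');si=si[:,:,::-1].copy();cv2.imwrite('pics/side1.png',si)
holes(si,'side',[('bore',(250+79/2,210+35/2),51.5),('eye',(250+105/2,210+77/2),38)])
c=np.zeros((600,800,3),np.uint8);c[:,:400]=cv2.resize(im[190:290,270:337],(400,600),interpolation=cv2.INTER_CUBIC);c[:,400:]=cv2.resize(si[180:330,260:360],(400,600),interpolation=cv2.INTER_CUBIC);cv2.imwrite('pics/c2.png',c)
E
```

```text
[579.2990708  -57.02402741  46.52983903] [7.97165708e-05 7.01064525e-01 7.13097836e-01 3.01576931e-05] [-0.82375804 -0.65373012  3.28542931] [ 0.02020608  0.14352003 -0.01147682] 30.489290356636047 0.20505424787123275
top bore [258.64 235.52] [6.6 6.5] [580.1 113.7  51.5]
top eye [284.7  236.31] [6.5 6.8] [579.4  48.   38. ]
tab y 38.2 xmid 579.27 w 25.9 slopes [-0.9147  1.1432]
side bore [288.85 227.08] [5.4 1.8] [577.6 112.2  51.5]
side eye [305.84 245.77] [16.4 15.9] [587.4  48.9  38. ]
```

View pics/c2.png

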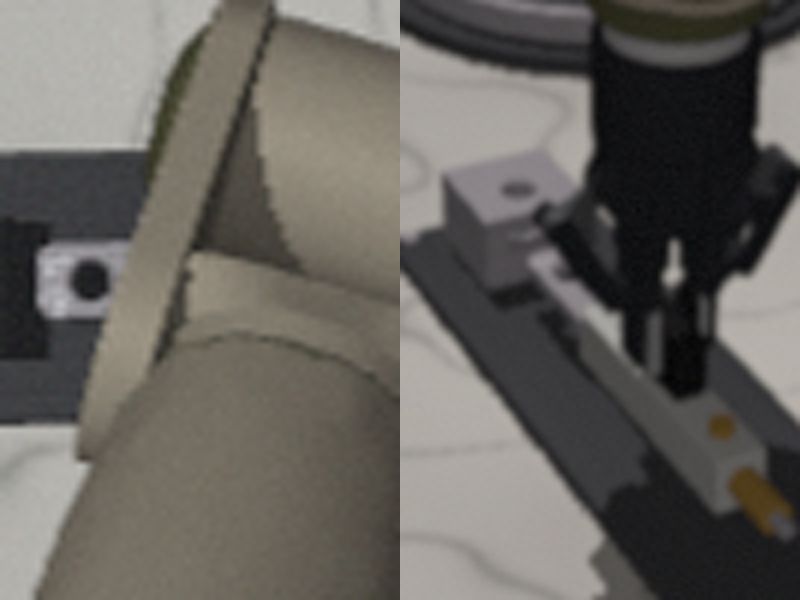

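The gripper holds the handle (side view, about (670,330) in the crop) and the eye is visible at (90,278). Now I align the tang and slide it in slowly.

Emit:
send_rows:
  targets:
    - {"offset": [0.05,0.2,0],"spin": -0.007}
    - {"offset": [0.04,0.5,0],"spin": -0.007}
    - {"offset": [0.04,0.8,0],"spin": -0.007}
    - {"offset": [0.04,1.1,0],"spin": -0.007}
    - {"offset": [0.04,1.4,0],"spin": -0.007}
    - {"offset": [0.03,1.6,0],"spin": -0.007}
    - {"offset": [0.03,1.6,0],"spin": -0.007}
    - {"offset": [0.03,1.6,0],"spin": -0.007}

```text
time_s: 4.83
eef_pos: [579.8, -40.5, 46.5]
ee_rot: [0.0, 0.703, 0.711, 0.0]
force: [0.6, 0.1, 5.6]
grip_width: 0.206
grip_force: 30.8
```

Emit:
send_rows:
  targets:
    - {"offset": [0.0,0.2,0],"spin": 0}
    - {"offset": [0,0.4,0],"spin": 0}
    - {"offset": [0,0.6,0],"spin": 0}
    - {"offset": [-0.01,0.8,0],"spin": 0}
    - {"offset": [-0.01,1.0,0],"spin": 0}
    - {"offset": [-0.01,1.2,0],"spin": 0}

```text
time_s: 5.33
eef_pos: [579.6, -29.4, 46.5]
ee_rot: [0.0, 0.704, 0.711, -0.0]
force: [0.5, -5.8, 5.6]
grip_width: 0.206
grip_force: 30.8
```

```bash
python3 - <<'E'
from fit import *
im,d=ctrl.capture('top');im=im[:,:,::-1].copy();cv2.imwrite('pics/top2.png',im)
s=ctrl.sense();print(s['eef_pos'],s['force'],s['wrist_torque'])
holes(im,'top',[('bore',(259,235.6),51.5),('eye',(274.2,236.2),38)])
E
```

```text
[579.59977786 -29.04595253  46.53547763] [ 0.20278788 -4.42989783  6.14379058] [-0.72006111 -0.16941858 -0.06034617]
top bore [258.66 235.53] [6.6 6.5] [580.1 113.6  51.5]
top eye [272.13 235.35] [ 9.7 17. ] [582.1  80.4  38. ]
```

Emit:
send_rows:
  targets:
    - {"offset": [0,0.2,0],"spin": 0}
    - {"offset": [-0.01,0.5,0],"spin": 0}
    - {"offset": [-0.01,0.8,0],"spin": 0}
    - {"offset": [-0.01,1.1,0],"spin": 0}
    - {"offset": [-0.01,1.4,0],"spin": 0}
    - {"offset": [-0.02,1.7,0],"spin": 0}
    - {"offset": [-0.02,2.0,0],"spin": 0}

```text
time_s: 5.97
eef_pos: [579.4, -9.3, 46.5]
ee_rot: [0.0, 0.704, 0.711, -0.0]
force: [0.1, -6.9, 5.8]
grip_width: 0.207
grip_force: 30.8
```

Emit:
send_rows:
  targets:
    - {"offset": [0,0.2,0],"spin": 0}
    - {"offset": [0,0.4,0],"spin": 0}
    - {"offset": [-0.01,0.6,0],"spin": 0}
    - {"offset": [-0.01,0.8,0],"spin": 0}
    - {"offset": [-0.01,1.0,0],"spin": 0}
    - {"offset": [-0.01,1.2,0],"spin": 0}
    - {"offset": [-0.01,1.2,0],"spin": 0}

```text
time_s: 6.55
eef_pos: [579.3, 3.0, 46.5]
ee_rot: [0.0, 0.704, 0.711, -0.0]
force: [-0.1, -4.2, 5.4]
grip_width: 0.2
grip_force: 30.9
```

Emit:
send_rows:
  targets:
    - {"offset": [0,0.06,0],"spin": 0}
    - {"offset": [0,0.12,0],"spin": 0}
    - {"offset": [0,0.18,0],"spin": 0}
    - {"offset": [0,0.24,0],"spin": 0}
    - {"offset": [0,0.3,0],"spin": 0}

```text
time_s: 6.97
eef_pos: [579.3, 5.5, 46.5]
ee_rot: [0.0, 0.704, 0.711, -0.0]
force: [-0.0, -7.0, 4.4]
grip_width: 0.207
grip_force: 30.8
```

Emit:
send_rows:
  targets:
    - {"offset": [0,0.04,0],"spin": 0}
    - {"offset": [0,0.08,0],"spin": 0}
    - {"offset": [0,0.12,0],"spin": 0}
    - {"offset": [0,0.16,0],"spin": 0}

```text
time_s: 7.3
eef_pos: [579.3, 7.1, 46.5]
ee_rot: [0.0, 0.704, 0.711, -0.0]
force: [-0.2, -5.6, 5.7]
grip_width: 0.206
grip_force: 30.8
```

Emit:
send_rows:
  targets:
    - {"offset": [0,0.04,0],"spin": 0}
    - {"offset": [0,0.08,0],"spin": 0}

```text
time_s: 7.47
eef_pos: [579.3, 7.9, 46.5]
ee_rot: [0.0, 0.704, 0.711, -0.0]
force: [-0.5, -6.4, 6.0]
grip_width: 0.203
grip_force: 30.8
```

Emit:
send_rows:
  targets:
    - {"offset": [0,0.04,0],"spin": 0}
    - {"offset": [0,0.08,0],"spin": 0}

```text
time_s: 7.63
eef_pos: [579.3, 8.7, 46.5]
ee_rot: [0.0, 0.704, 0.711, -0.0]
force: [0.3, -5.5, 5.2]
grip_width: 0.205
grip_force: 30.8
```

Emit:
send_rows:
  targets:
    - {"offset": [0,0.04,0],"spin": 0}
    - {"offset": [0,0.08,0],"spin": 0}

```text
time_s: 7.8
eef_pos: [579.3, 9.4, 46.5]
ee_rot: [0.0, 0.704, 0.711, -0.0]
force: [0.4, -8.2, 5.4]
grip_width: 0.201
grip_force: 30.8
```

Emit:
send_rows:
  targets:
    - {"offset": [0,0.04,0],"spin": 0}
    - {"offset": [0,0.06,0],"spin": 0}

```text
time_s: 7.97
eef_pos: [579.3, 9.5, 46.6]
ee_rot: [0.001, 0.704, 0.711, -0.001]
force: [-0.9, -11.2, 5.4]
grip_width: 0.202
grip_force: 30.8
```

Emit:
send_rows:
  targets:
    - {"offset": [0,0.03,0],"spin": 0}
    - {"offset": [0,0.05,0],"spin": 0}

```text
time_s: 8.13
eef_pos: [579.3, 9.4, 46.5]
ee_rot: [0.001, 0.704, 0.711, -0.001]
force: [-0.6, -14.0, 4.5]
grip_width: 0.206
grip_force: 30.8
```

Emit:
send_rows:
  targets:
    - {"offset": [0,-0.06,0],"spin": 0}
    - {"offset": [0,-0.12,0],"spin": 0}
    - {"offset": [0,-0.15,0],"spin": 0}
    - {"offset": [0,-0.15,0],"spin": 0}

```text
time_s: 8.47
eef_pos: [579.3, 9.4, 46.5]
ee_rot: [0.0, 0.704, 0.711, 0.0]
force: [-0.3, -3.9, 6.1]
grip_width: 0.208
grip_force: 30.9
```

Emit:
send_rows:
  targets:
    - {"offset": [0,-0.03,0],"spin": 0}
    - {"offset": [0,-0.06,0],"spin": 0}
    - {"offset": [0,-0.06,0],"spin": 0}

```text
time_s: 8.72
eef_pos: [579.3, 9.4, 46.5]
ee_rot: [-0.0, 0.704, 0.711, 0.0]
force: [-0.1, -1.7, 6.1]
grip_width: 0.205
grip_force: 30.9
```

Emit:
send_rows:
  targets:
    - {"offset": [0,-0.04,0],"spin": 0}
    - {"offset": [0,-0.08,0],"spin": 0}
    - {"offset": [0,-0.08,0],"spin": 0}

```text
time_s: 8.97
eef_pos: [579.2, 9.3, 46.5]
ee_rot: [-0.0, 0.704, 0.711, 0.001]
force: [2.0, 3.3, 5.7]
grip_width: 0.209
grip_force: 30.9
```

Emit:
send_rows:
  targets:
    - {"offset": [0,-0.05,0],"spin": 0}
    - {"offset": [0,-0.05,0],"spin": 0}
    - {"offset": [0,-0.05,0],"spin": 0}

```text
time_s: 9.22
eef_pos: [579.2, 9.1, 46.5]
ee_rot: [-0.001, 0.703, 0.711, 0.001]
force: [0.9, 5.2, 6.5]
grip_width: 0.206
grip_force: 31.0
```

Emit:
send_rows:
  targets:
    - {"offset": [0,0.08,0],"spin": 0}
    - {"offset": [0,0.1,0],"spin": 0}
    - {"offset": [0,0.1,0],"spin": 0}
    - {"offset": [0,0.1,0],"spin": 0}
    - {"offset": [0,0.1,0],"spin": 0}
    - {"offset": [0,0.1,0],"spin": 0}
  grip: 1.0

```text
time_s: 9.72
eef_pos: [579.0, 8.7, 46.1]
ee_rot: [-0.0, 0.704, 0.711, -0.0]
force: [0.3, -1.0, -0.2]
grip_width: 0.997
grip_force: 0.0
```

Emit:
send_rows:
  targets:
    - {"offset": [0,0,1],"spin": 0}
    - {"offset": [0,0,3.5],"spin": 0}
    - {"offset": [0,0,6.5],"spin": 0}
    - {"offset": [0,-1,10],"spin": 0.05}
    - {"offset": [-0.5,-4,12],"spin": 0.15}
    - {"offset": [-1,-7.5,12.37],"spin": 0.25}
    - {"offset": [-1.5,-11,12.37],"spin": 0.36}
    - {"offset": [-2,-14.5,12.37],"spin": 0.47}

```text
time_s: 10.38
eef_pos: [558.9, -137.8, 171.5]
ee_rot: [0.001, 0.516, 0.856, 0.0]
force: [0.4, -0.4, -0.4]
grip_width: 1.002
grip_force: 0.0
```

Emit:
send_rows:
  targets:
    - {"offset": [-0.5,-3.5,0],"spin": 0.12}
    - {"offset": [-1,-7,0],"spin": 0.24}
    - {"offset": [-1.5,-10.5,0],"spin": 0.36}
    - {"offset": [-2,-14,0],"spin": 0.48}
    - {"offset": [-2.5,-17.5,0],"spin": 0.6}
    - {"offset": [-3,-20,0],"spin": 0.72}
    - {"offset": [-3.3,-22,0],"spin": 0.84}
    - {"offset": [-3.61,-23.22,0],"spin": 0.96}

```text
time_s: 11.05
eef_pos: [522.3, -370.8, 170.6]
ee_rot: [0.0, 0.063, 0.998, -0.0]
force: [0.8, 0.3, 0.5]
grip_width: 1.0
grip_force: 0.0
```

Emit:
send_rows:
  targets:
    - {"offset": [0,0,0],"spin": 0.115}
    - {"offset": [0,0,0],"spin": 0.115}
    - {"offset": [0,0,0],"spin": 0.115}

```text
time_s: 11.3
eef_pos: [523.0, -368.4, 170.5]
ee_rot: [0.0, 0.01, 1.0, -0.0]
force: [0.2, 0.3, -0.2]
grip_width: 0.998
grip_force: 0.0
```

```bash
python3 - <<'E'
from fit import *
s=ctrl.sense();print(s['eef_pos'],s['ee_rot'],s['joints'],s['force'])
im,d=ctrl.capture('top');im=im[:,:,::-1].copy();cv2.imwrite('pics/top3.png',im)
holes(im,'top',[('bore',(259,235.6),51.5)])
si,_=ctrl.capture('side');si=si[:,:,::-1].copy();cv2.imwrite('pics/side3.png',si)
band(im,'top',range(281,310),222,255,40,'bar')
for q in('pin_green_wing','pin_collar'):print(q,[(r['uv'],r['conf']) for r in ctrl.place_of('side',q)[:1]])
c=np.zeros((600,800,3),np.uint8);c[:300,:]=cv2.resize(im[205:270,235:408],(800,300),interpolation=cv2.INTER_CUBIC);c[300:,:400]=cv2.resize(si[300:450,300:500],(400,300),interpolation=cv2.INTER_CUBIC);c[300:,400:]=cv2.resize(im[225:315,400:520],(400,300),interpolation=cv2.INTER_CUBIC);cv2.imwrite('pics/c3.png',c)
E
```

```text
[ 523.0409342  -368.39283309  170.53753688] [ 1.40962132e-04  9.65540164e-03  9.99953373e-01 -7.41500049e-05] [-7.96468963e-01  6.13898260e-01  1.20182262e+00  9.78443835e-05
  1.32556769e+00 -2.34797793e+00] [ 0.15411246  0.33907377 -0.15601676]
top bore [258.63 235.51] [6.7 6.7] [580.1 113.7  51.5]
bar y 21.5 xmid 574.34 w 14.6 slopes [0.4222 0.0258]
pin_green_wing [([392.0, 391.2], 0.88)]
pin_collar [([396.3, 399.4], 0.95)]
```

View pics/c3.png

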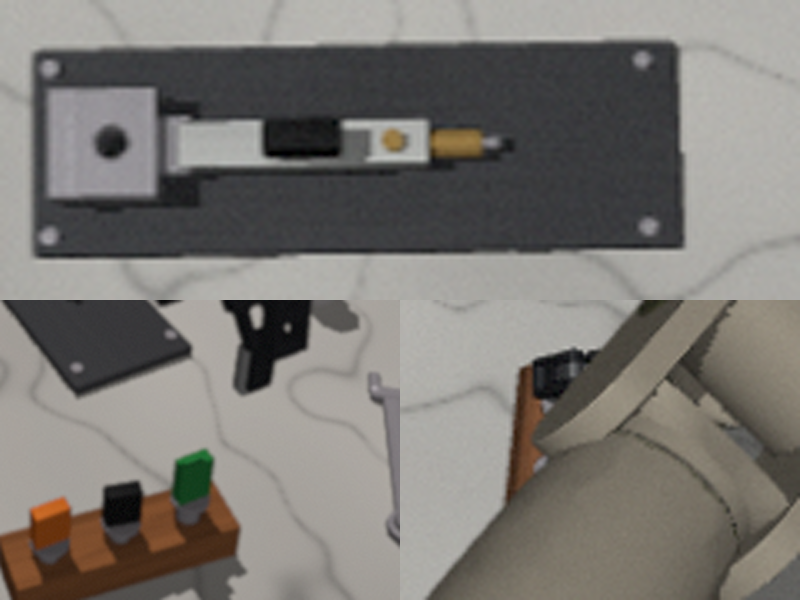

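Tang is home and stands upright in the fork (crop, top left); gripper is above the green pin. I fit the wing's silhouette for its pose.

```bash
cat > wing.py <<'E'
from h import *
from scipy.optimize import minimize
def gmask(im,box):
    hs=cv2.cvtColor(im,cv2.COLOR_BGR2HSV);m=((hs[...,0]>40)&(hs[...,0]<90)&(hs[...,1]>90)).astype(np.uint8)
    k=np.zeros_like(m);l,t,r,b=box;k[t:b,l:r]=1;return m*k
def sil(name,x,y,ph,z,box,S=8,dims=(13,6,18)):
    l,t,r,b=box;c,s=np.cos(ph),np.sin(ph)
    C=[(x+c*a*dims[0]-s*e*dims[1],y+s*a*dims[0]+c*e*dims[1],z+f*dims[2]) for a in(-1,1) for e in(-1,1) for f in(-1,1)]
    q=np.array([(proj(name,p)+.5-[l,t])*S for p in C],np.float32);h=cv2.convexHull(q)
    m=np.zeros(((b-t)*S,(r-l)*S),np.uint8);cv2.fillConvexPoly(m,np.round(h*16).astype(np.int32),1,shift=4)
    return cv2.resize(m.astype(np.float32),(r-l,b-t),interpolation=cv2.INTER_AREA)
def fit(im,name,box,x0,z):
    l,t,r,b=box;m=gmask(im,box)[t:b,l:r].astype(np.float32)
    f=lambda p:np.abs(sil(name,p[0],p[1],p[2]/50,z,box)-m).sum()
    best=min((minimize(f,[x0[0]+dx,x0[1]+dy,50*ph],method='Nelder-Mead',options=dict(initial_simplex=np.array([[x0[0]+dx,x0[1]+dy,50*ph]]*4)+np.vstack([np.zeros(3),np.eye(3)*4]))) for dx in(-2,2) for dy in (-2,2) for ph in(x0[2]-.1,x0[2]+.1)),key=lambda r:r.fun)
    print(name,'x,y',np.round(best.x[:2],1),'phi',round(best.x[2]/50,3),'cost',round(best.fun,1),'px',m.sum());return best.x
E
python3 - <<'E'
from wing import *
fit(cv2.imread('pics/side0.png'),'side',(375,360,415,420),(522,-369,0),65.5)
fit(cv2.imread('pics/side3.png'),'side',(375,360,415,420),(522,-369,0),65.5)
fit(cv2.imread('pics/top0.png'),'top',(435,240,470,270),(523,-368,0),65.5)
print(atz('side',(396.3,399.4),43.5),atz('side',(392,391.2),65.5))
E
```

```text
Traceback (most recent call last):
  File "wing.py", line 15, in fit
    best=min((minimize(f,[x0[0]+dx,x0[1]+dy,50*ph],method='Nelder-Mead',options=dict(initial_simplex=np.array([[x0[0]+dx,x0[1]+dy,50*ph]]*4)+np.vstack([np.zeros(3),np.eye(3)*4]))) for dx in(-2,2) for dy in (-2,2) for ph in(x0[2]-.1,x0[2]+.1)),key=lambda r:r.fun)
  File "wing.py", line 15, in <genexpr>
    best=min((minimize(f,[x0[0]+dx,x0[1]+dy,50*ph],method='Nelder-Mead',options=dict(initial_simplex=np.array([[x0[0]+dx,x0[1]+dy,50*ph]]*4)+np.vstack([np.zeros(3),np.eye(3)*4]))) for dx in(-2,2) for dy in (-2,2) for ph in(x0[2]-.1,x0[2]+.1)),key=lambda r:r.fun)
              ~~~~~~~~^^^^^^^^^^^^^^^^^^^^^^^^^^^^^^^^^^^^^^^^^^^^^^^^^^^^^^^^^^^^^^^^^^^^^^^^^^^^^^^^^^^^^^^^^^^^^^^^^^^^^^^^^^^^^^^^^^^^^^^^^^^^^^^^^^^^^^^^^^^^^^^^^^^^^^^^^^^^^
  File "wing.py", line 14, in <lambda>
    f=lambda p:np.abs(sil(name,p[0],p[1],p[2]/50,z,box)-m).sum()
                      ~~~^^^^^^^^^^^^^^^^^^^^^^^^^^^^^^
  File "wing.py", line 9, in sil
    q=np.array([(proj(name,p)+.5-[l,t])*S for p in C],np.float32);h=cv2.convexHull(q)
                 ~~~~^^^^^^^^
  File "h.py", line 11, in proj
    cal=ctrl.calibration(name);V=np.array(cal['view']);c=V[:3,:3]@np.array(P,float)+V[:3,3]
ValueError: time passes only in moves, steps and waits
```

```bash
sed -i 's/^from rig import ctrl/from rig import ctrl\nimport functools\n@functools.cache\ndef calib(n): return ctrl.calibration(n)/; s/cal=ctrl.calibration(name)/cal=calib(name)/' h.py
python3 - <<'E'
from wing import *
fit(cv2.imread('pics/side0.png'),'side',(375,360,415,420),(522,-369,0),65.5)
fit(cv2.imread('pics/side3.png'),'side',(375,360,415,420),(522,-369,0),65.5)
fit(cv2.imread('pics/top0.png'),'top',(435,240,470,270),(523,-368,0),65.5)
print(atz('side',(396.3,399.4),43.5),atz('side',(392,391.2),65.5))
E
```

```text
side x,y [ 524.2 -371.4] phi 0.348 cost 78.0 px 388.0
side x,y [ 524.3 -371.4] phi 0.357 cost 79.2 px 388.0
top x,y [ 525.4 -370.8] phi 0.099 cost 17.6 px 84.0
[ 525.72861342 -373.37527916   43.5       ] [ 515.88277109 -373.89968536   65.5       ]
```

```bash
python3 - <<'E'
from wing import *
im=cv2.imread('pics/side3.png');l,t,r,b=box=(380,365,412,412)
hs=cv2.cvtColor(im,cv2.COLOR_BGR2HSV);g=im.astype(int);gr=(g[...,1]-np.maximum(g[...,0],g[...,2]))[t:b,l:r]
m=sil('side',523,-369,0,65.5,box)
for i in range(0,b-t,2): print(t+i,' '.join('%3d%s'%(gr[i,j],'#' if m[i,j]>.5 else ' ') for j in range(2,r-l,2)))
E
```

```text
365  -4   -4   -4   -3   -4   -4   -3   -3   -5   -4   -5   -5   -5   -4   -4 
367  -5   -5   -6   -4   -5   -5   -5   -5   -4   -5   -4   -5   -4   -5   -5 
369  -5   -5   -5   -5   -5   -5   -6   -5   -4   -4   -4   -4   -4   -4   -4 
371  -4   -5   -5   -4   -4   -3   -5   -4   -5   -4   -4   -4   -6   -4   -5 
373  -4   -4   -4   -4   -4   -5   -5   -4   -6#  -2#   2   -2   -5   -4   -4 
375  -3   -4   -5   -3   -4   -5   -4#   1#  14#  38#  45#  11   -4   -5   -4 
377  -4   -4   -4   -4#  -2#  11#  29#  47#  58#  60#  60#  44#   6   -4   -4 
379  -5   -4   -3#  18#  41#  57#  60#  59#  53#  43#  54#  56#  28   -3   -4 
381  -4   -3   -2#  33#  54#  52#  48#  38#  33#  32#  36#  39#  14   -3   -3 
383  -5   -4    1#  18#  31#  32#  30#  33#  34#  34#  34#  36#  10   -4   -4 
385  -3   -4    4#  22#  28#  33#  34#  33#  33#  33#  32#  32#   5   -3   -3 
387  -4   -4    3#  22#  30#  34#  34#  34#  34#  35#  33#  31#   2   -4   -4 
389  -4   -5#   1#  25#  31#  33#  34#  33#  34#  34#  35#  28#  -1   -4   -4 
391  -4   -2#   6#  27#  32#  34#  35#  33#  34#  33#  34#  22# -20   -8   -3 
393  -4   -4#  12#  29#  34#  35#  33#  32#  34#  34#  33#  13  -39  -23   -6 
395 -20  -23#  13#  28#  30#  33#  35#  34#  34#  35#  34#   8  -45  -38  -10 
397 -43  -32#  11#  30#  31#  32#  33#  36#  34#  31#  25   -6  -43  -45  -22 
399 -44  -39   -2#  21#  35#  34#  34#  29   18    4    0  -19  -42  -44  -40 
401 -47  -45  -16    6#  28#  25   12    0   -2   -2   -2  -24  -43  -46  -45 
403 -49  -49  -37   -6    4    0   -4   -1   -4   -3   -8  -35  -45  -47  -46 
405 -47  -44  -39  -12   -3   -3   -2   -3   -2   -5  -18  -42  -46  -45  -46 
407 -43  -44  -38  -12   -2   -2   -2   -1   -3  -12  -23  -36  -44  -46  -47 
409 -44  -45  -40  -15   -5   -3   -3   -3   -5  -17  -24  -26  -41  -48  -48 
411 -45  -44  -42  -26  -16   -9   -6   -8  -15  -24  -23  -24  -34  -48  -50
```

```bash
python3 - <<'E'
s=open('wing.py').read()
a=s.index("    hs=");b=s.index("    k=np.zeros_like")
s=s[:a]+"    g=im.astype(int);m=((g[...,1]-np.maximum(g[...,0],g[...,2]))>13).astype(np.uint8)\n"+s[b:]
open('wing.py','w').write(s)
E
python3 - <<'E'
from wing import *
fit(cv2.imread('pics/side3.png'),'side',(375,360,415,420),(524,-370,0),65.5)
fit(cv2.imread('pics/top0.png'),'top',(435,240,470,270),(523,-368,0),65.5)
E
```

```text
side x,y [ 524.4 -371. ] phi 0.245 cost 56.9 px 429.0
top x,y [ 524.9 -369.9] phi 0.008 cost 14.5 px 88.0
```

Emit:
send_rows:
  targets:
    - {"offset": [0.1,-0.18,-2],"spin": 0.01}
    - {"offset": [0.1,-0.18,-4.5],"spin": 0.01}
    - {"offset": [0.1,-0.18,-7],"spin": 0.01}
    - {"offset": [0.1,-0.18,-9],"spin": 0.01}
    - {"offset": [0.1,-0.18,-10.5],"spin": 0.01}
    - {"offset": [0.1,-0.18,-11.4],"spin": 0.01}
    - {"offset": [0.1,-0.18,-11.7],"spin": 0.01}
    - {"offset": [0.1,-0.18,-11.7],"spin": 0.01}

```text
time_s: 12.17
eef_pos: [524.1, -370.1, 52.9]
ee_rot: [-0.0, 0.003, 1.0, 0.0]
force: [0.3, -0.9, 0.5]
grip_width: 0.995
grip_force: 0.0
```

Emit:
send_rows:
  targets:
    - {"offset": [0,0,0],"spin": 0}
    - {"offset": [0,0,0],"spin": 0}
    - {"offset": [0,0,0],"spin": 0}
    - {"offset": [0,0,0],"spin": 0}
    - {"offset": [0,0,0],"spin": 0}
    - {"offset": [0,0,0],"spin": 0}
    - {"offset": [0,0,0],"spin": 0}
    - {"offset": [0,0,0],"spin": 0}
  grip: 0.03
  squeeze: 30

```text
time_s: 12.83
eef_pos: [524.1, -370.3, 53.3]
ee_rot: [0.0, 0.003, 1.0, -0.0]
force: [-0.7, 0.9, 1.9]
grip_width: 0.131
grip_force: 33.6
```

Emit:
send_rows:
  targets:
    - {"offset": [0,0,0.5],"spin": 0}
    - {"offset": [0,0,1.5],"spin": 0}
    - {"offset": [0,0,3],"spin": 0}
    - {"offset": [0,0,5],"spin": 0}
    - {"offset": [0,0,7.5],"spin": 0}
    - {"offset": [0,0,10],"spin": 0}
    - {"offset": [0,0,11],"spin": 0}

```text
time_s: 13.42
eef_pos: [524.8, -371.0, 167.4]
ee_rot: [0.002, 0.003, 1.0, -0.002]
force: [0.7, -1.3, -0.9]
grip_width: 0.136
grip_force: 33.3
```

Emit:
send_rows:
  targets:
    - {"offset": [0.2,1.5,0],"spin": 0.01}
    - {"offset": [0.6,4.5,0],"spin": 0.02}
    - {"offset": [1,8,0],"spin": 0.03}
    - {"offset": [1.4,11.5,0],"spin": 0.04}
    - {"offset": [1.8,15,0],"spin": 0.05}
    - {"offset": [2.2,18.5,0],"spin": 0.06}
    - {"offset": [2.6,22,0],"spin": 0.07}
    - {"offset": [3,25.5,0],"spin": 0.08}

```text
time_s: 14.08
eef_pos: [553.7, -113.5, 162.9]
ee_rot: [-0.0, -0.037, 0.999, 0.0]
force: [0.6, -0.6, -1.7]
grip_width: 0.134
grip_force: 33.1
```

Emit:
send_rows:
  targets:
    - {"offset": [0.4,3.5,0],"spin": 0}
    - {"offset": [0.8,7,0],"spin": 0}
    - {"offset": [1.2,10.5,0],"spin": 0}
    - {"offset": [1.6,14,0],"spin": 0}
    - {"offset": [2,17.5,0],"spin": 0}
    - {"offset": [2.3,20.5,0],"spin": 0}
    - {"offset": [2.5,22.2,0],"spin": 0}
    - {"offset": [2.5,22.89,0],"spin": 0}

```text
time_s: 14.75
eef_pos: [578.7, 116.1, 162.7]
ee_rot: [-0.0, -0.038, 0.999, 0.0]
force: [0.3, -0.4, -1.2]
grip_width: 0.133
grip_force: 33.3
```

Emit:
send_rows:
  targets:
    - {"offset": [0,0,-1.5],"spin": 0}
    - {"offset": [0,0,-3],"spin": 0}
    - {"offset": [0,0,-4],"spin": 0}
    - {"offset": [0,0,-4.5],"spin": 0}
    - {"offset": [0,0,-4.5],"spin": 0}
    - {"offset": [0,0,-4.5],"spin": 0}

```text
time_s: 15.25
eef_pos: [579.3, 113.2, 118.4]
ee_rot: [0.0, -0.037, 0.999, -0.0]
force: [0.4, 0.1, -0.1]
grip_width: 0.134
grip_force: 33.2
```

```bash
python3 - <<'E'
from wing import *
s=ctrl.sense();print(s['eef_pos'],s['ee_rot'],s['joints'],s['force'])
im,d=ctrl.capture('top');im=im[:,:,::-1].copy();cv2.imwrite('pics/top4.png',im)
si,_=ctrl.capture('side');si=si[:,:,::-1].copy();cv2.imwrite('pics/side4.png',si)
for q in('pin_green_wing','pin_collar','bore'):print(q,[(r['uv'],r['conf']) for r in ctrl.place_of('side',q)[:2]])
print(proj('side',(579,113.6,70)),proj('side',(579,113.6,51.5)),proj('side',(579,113.6,109)))
c=np.zeros((600,800,3),np.uint8);c[:300]=cv2.resize(im[205:270,235:408],(800,300),interpolation=cv2.INTER_CUBIC);c[300:,:400]=cv2.resize(si[170:245,240:340],(400,300),interpolation=cv2.INTER_CUBIC);cv2.imwrite('pics/c4.png',c)
E
```

```text
[579.26926033 113.15316622 118.36862668] [ 1.62719053e-04 -3.68112015e-02  9.99322225e-01 -2.29690850e-05] [-5.42114528e-03  5.58826033e-01  1.43794461e+00 -3.53152219e-05
  1.14449493e+00 -1.64984192e+00] [ 0.40410273  0.08285846 -0.10850237]
pin_green_wing [([283.9, 196.4], 0.57)]
pin_collar [([287.9, 203.3], 0.59)]
bore [([292.9, 228.6], 0.93)]
[289.01387261 219.12261353] [289.16657566 226.63053808] [288.68093934 202.8438807 ]
```

View pics/c4.png

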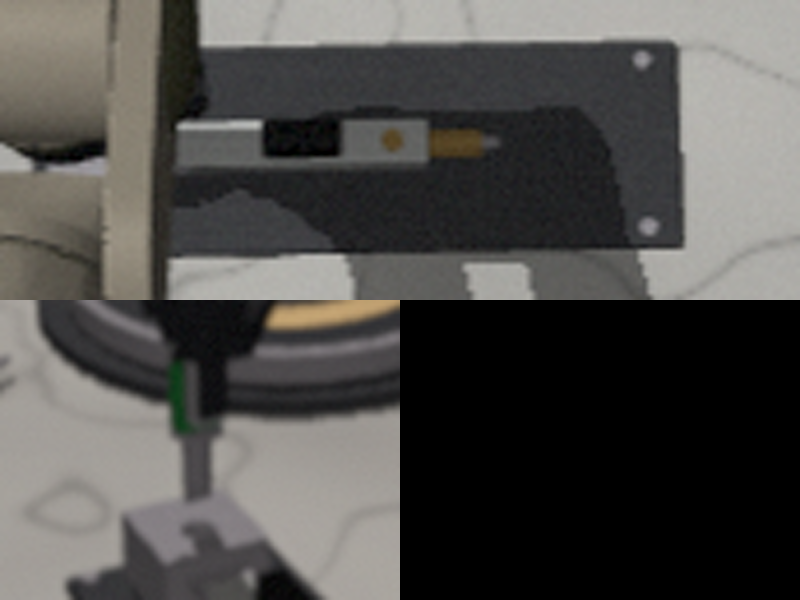

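```bash
python3 - <<'E'
from h import *
si=cv2.cvtColor(cv2.imread('pics/side4.png'),cv2.COLOR_BGR2GRAY).astype(float)
for r in range(208,221,2):
    print(r,si[r,280:300].astype(int), 'model axis', np.round(proj('side',(579.27,113.15,70+(219.1-r)/.41)),1))
s0=cv2.cvtColor(cv2.imread('pics/side3.png'),cv2.COLOR_BGR2GRAY).astype(float)
for r in range(223,233): print(r,s0[r,280:300].astype(int))
E
```

```text
208 [158 159 162 161 151 118  83  70  74  73  71  67  97 139 159 161 159 158
 156 152] model axis [289. 208.]
210 [162 160 162 163 152 124  86  72  75  74  71  69  95 142 161 163 159 157
 153 149] model axis [289. 210.]
212 [160 162 162 162 154 125  88  72  75  74  72  68  96 139 158 159 155 151
 149 148] model axis [289.1 212. ]
214 [162 160 162 163 154 125  89  73  75  75  70  67  87 127 149 152 149 150
 155 158] model axis [289.1 214.1]
216 [162 162 162 163 156 132  94  72  71  72  70  68  91 129 146 146 146 153
 158 161] model axis [289.2 216.1]
218 [163 160 161 162 156 133  97  71  69  72  74  78  95 120 131 133 137 144
 154 161] model axis [289.2 218.1]
220 [145 142 141 138 133 126 107  99 102 109 116 122 125 129 127 128 128 133
 139 151] model axis [289.2 220.1]
223 [132 133 135 133 133 132 131 130 131 129 130 129 131 133 132 133 131 132
 132 133]
224 [131 132 132 132 131 130 129 125 122 122 122 124 127 130 133 134 133 132
 131 132]
225 [131 132 131 131 130 124 115 109 105 106 104 108 115 122 130 133 131 131
 132 131]
226 [132 133 132 133 128 111  95  86  84  86  85  89  96 107 120 131 131 130
 131 130]
227 [132 132 134 132 125 102  83  75  73  77  77  78  82  99 119 128 130 130
 132 131]
228 [133 133 132 133 126 111  92  83  82  82  82  84  94 106 122 130 133 130
 132 132]
229 [132 132 132 132 130 125 115 108 103 104 104 109 113 123 130 131 131 133
 131 130]
230 [132 132 130 133 134 132 130 125 123 122 124 127 129 130 132 131 130 130
 126 123]
231 [133 133 133 133 134 133 133 132 132 132 132 132 132 129 128 124 118 117
 111 103]
232 [131 132 132 131 132 133 131 131 131 131 129 123 121 117 111 103  97  91
  86  79]
```

Shank centre is at column 288.95 and the bore at 289.05 in the side picture, so they are aligned. I descend with force checks.

Emit:
send_rows:
  targets:
    - {"offset": [0,0.02,-0.5],"spin": 0}
    - {"offset": [0,0.02,-1],"spin": 0}
    - {"offset": [0,0.02,-1.5],"spin": 0}
    - {"offset": [0,0.02,-1.7],"spin": 0}
    - {"offset": [0,0.02,-1.9],"spin": 0}
    - {"offset": [0,0.02,-2.0],"spin": 0}

```text
time_s: 16.0
eef_pos: [578.9, 113.8, 97.6]
ee_rot: [-0.0, -0.037, 0.999, 0.0]
force: [0.1, 0.7, -0.8]
grip_width: 0.135
grip_force: 33.2
```

Emit:
send_rows:
  targets:
    - {"offset": [0,0,-0.1],"spin": 0}
    - {"offset": [0,0,-0.2],"spin": 0}
    - {"offset": [0,0,-0.3],"spin": 0}
    - {"offset": [0,0,-0.35],"spin": 0}

```text
time_s: 16.33
eef_pos: [579.1, 113.8, 94.4]
ee_rot: [0.0, -0.037, 0.999, 0.0]
force: [-0.1, -0.4, -0.1]
grip_width: 0.131
grip_force: 33.2
```

Emit:
send_rows:
  targets:
    - {"offset": [0,0,-0.1],"spin": 0}
    - {"offset": [0,0,-0.2],"spin": 0}

```text
time_s: 16.5
eef_pos: [579.1, 113.8, 92.5]
ee_rot: [0.0, -0.037, 0.999, -0.0]
force: [-0.0, 0.5, -1.6]
grip_width: 0.132
grip_force: 33.2
```

Emit:
send_rows:
  targets:
    - {"offset": [0,0,-0.1],"spin": 0}
    - {"offset": [0,0,-0.2],"spin": 0}

```text
time_s: 16.67
eef_pos: [579.3, 113.6, 90.8]
ee_rot: [0.0, -0.037, 0.999, -0.0]
force: [0.5, -2.2, -0.3]
grip_width: 0.132
grip_force: 33.3
```

Emit:
send_rows:
  targets:
    - {"offset": [0,0,-0.1],"spin": 0}
    - {"offset": [0,0,-0.2],"spin": 0}

```text
time_s: 16.83
eef_pos: [579.2, 113.4, 88.6]
ee_rot: [0.0, -0.037, 0.999, -0.0]
force: [-0.4, -3.1, 0.3]
grip_width: 0.134
grip_force: 33.5
```

Emit:
send_rows:
  targets:
    - {"offset": [0,0,-0.1],"spin": 0}
    - {"offset": [0,0,-0.2],"spin": 0}

```text
time_s: 17.0
eef_pos: [579.2, 113.3, 86.6]
ee_rot: [0.0, -0.037, 0.999, -0.0]
force: [0.3, -4.8, 2.7]
grip_width: 0.136
grip_force: 33.6
```

Emit:
send_rows:
  targets:
    - {"offset": [0,-0.06,0],"spin": 0}
    - {"offset": [0,-0.06,-0.1],"spin": 0}
    - {"offset": [0,-0.06,-0.2],"spin": 0}

```text
time_s: 17.25
eef_pos: [579.1, 113.2, 84.5]
ee_rot: [0.0, -0.037, 0.999, -0.0]
force: [0.6, -3.2, 0.8]
grip_width: 0.133
grip_force: 33.5
```

Emit:
send_rows:
  targets:
    - {"offset": [0,0,-0.1],"spin": 0}
    - {"offset": [0,0,-0.2],"spin": 0}

```text
time_s: 17.42
eef_pos: [579.1, 113.1, 82.4]
ee_rot: [0.0, -0.037, 0.999, -0.0]
force: [0.2, -4.3, -0.5]
grip_width: 0.135
grip_force: 33.5
```

Emit:
send_rows:
  targets:
    - {"offset": [0,0,-0.1],"spin": 0}
    - {"offset": [0,0,-0.2],"spin": 0}

```text
time_s: 17.58
eef_pos: [579.1, 113.1, 80.4]
ee_rot: [0.0, -0.037, 0.999, -0.0]
force: [0.5, -4.4, 0.7]
grip_width: 0.131
grip_force: 33.5
```

Emit:
send_rows:
  targets:
    - {"offset": [0,-0.06,0],"spin": 0}
    - {"offset": [0,-0.06,-0.1],"spin": 0}
    - {"offset": [0,-0.06,-0.2],"spin": 0}

```text
time_s: 17.83
eef_pos: [578.9, 112.9, 78.3]
ee_rot: [-0.0, -0.037, 0.999, 0.0]
force: [0.9, -1.5, -0.1]
grip_width: 0.135
grip_force: 33.3
```

Emit:
send_rows:
  targets:
    - {"offset": [0,0,-0.1],"spin": 0}
    - {"offset": [0,0,-0.2],"spin": 0}

```text
time_s: 18.0
eef_pos: [578.9, 112.8, 76.2]
ee_rot: [-0.0, -0.037, 0.999, 0.0]
force: [0.2, -0.4, -0.0]
grip_width: 0.134
grip_force: 33.2
```

Emit:
send_rows:
  targets:
    - {"offset": [0,0,-0.1],"spin": 0}
    - {"offset": [0,0,-0.2],"spin": 0}

```text
time_s: 18.17
eef_pos: [578.9, 112.7, 74.3]
ee_rot: [-0.0, -0.037, 0.999, 0.0]
force: [0.4, -0.3, -0.0]
grip_width: 0.134
grip_force: 33.2
```

Emit:
send_rows:
  targets:
    - {"offset": [0,0,-0.1],"spin": 0}
    - {"offset": [0,0,-0.2],"spin": 0}

```text
time_s: 18.33
eef_pos: [578.9, 112.7, 72.3]
ee_rot: [-0.0, -0.037, 0.999, 0.0]
force: [0.2, 1.1, -1.6]
grip_width: 0.138
grip_force: 33.2
```

Emit:
send_rows:
  targets:
    - {"offset": [0,0,-0.1],"spin": 0}
    - {"offset": [0,0,-0.2],"spin": 0}

```text
time_s: 18.5
eef_pos: [578.9, 112.7, 70.3]
ee_rot: [-0.0, -0.037, 0.999, 0.0]
force: [-0.2, -0.5, -1.4]
grip_width: 0.136
grip_force: 33.2
```

Emit:
send_rows:
  targets:
    - {"offset": [0,0,-0.06],"spin": 0}
    - {"offset": [0,0,-0.12],"spin": 0}

```text
time_s: 18.67
eef_pos: [579.0, 112.6, 69.2]
ee_rot: [-0.0, -0.037, 0.999, 0.0]
force: [-0.0, 0.2, -0.5]
grip_width: 0.139
grip_force: 33.2
```

Emit:
send_rows:
  targets:
    - {"offset": [0,0,-0.06],"spin": 0}
    - {"offset": [0,0,-0.12],"spin": 0}

```text
time_s: 18.83
eef_pos: [579.1, 112.6, 68.2]
ee_rot: [0.0, -0.037, 0.999, 0.0]
force: [-0.1, -0.2, 4.7]
grip_width: 0.133
grip_force: 34.0
```

Emit:
send_rows:
  targets:
    - {"offset": [0,0,-0.06],"spin": 0}
    - {"offset": [0,0,-0.12],"spin": 0}

```text
time_s: 19.0
eef_pos: [579.3, 112.6, 68.0]
ee_rot: [0.0, -0.037, 0.999, -0.0]
force: [-3.5, -1.6, 12.2]
grip_width: 0.132
grip_force: 35.0
```

Emit:
send_rows:
  targets:
    - {"offset": [0,0,0],"spin": -0.04}
    - {"offset": [0,0,0],"spin": -0.08}
    - {"offset": [0,0,0],"spin": -0.12}
    - {"offset": [0,0,0],"spin": -0.16}
    - {"offset": [0,0,0],"spin": -0.2}

```text
time_s: 19.42
eef_pos: [579.7, 112.5, 68.0]
ee_rot: [0.001, 0.064, 0.998, -0.0]
force: [-1.1, -0.3, 6.4]
grip_width: 0.136
grip_force: 34.3
```

Emit:
send_rows:
  targets:
    - {"offset": [0,0,0],"spin": -0.04}
    - {"offset": [0,0,0],"spin": -0.08}
    - {"offset": [0,0,0],"spin": -0.12}
    - {"offset": [0,0,0],"spin": -0.16}
    - {"offset": [0,0,0],"spin": -0.2}

```text
time_s: 19.83
eef_pos: [579.6, 112.4, 68.0]
ee_rot: [0.001, 0.163, 0.987, -0.0]
force: [-1.5, -2.2, 6.7]
grip_width: 0.137
grip_force: 34.3
```

Emit:
send_rows:
  targets:
    - {"offset": [0,0,0],"spin": -0.04}
    - {"offset": [0,0,0],"spin": -0.08}
    - {"offset": [0,0,0],"spin": -0.12}
    - {"offset": [0,0,0],"spin": -0.16}
    - {"offset": [0,0,0],"spin": -0.2}

```text
time_s: 20.25
eef_pos: [579.4, 112.2, 67.8]
ee_rot: [0.001, 0.261, 0.965, -0.0]
force: [-2.3, -2.5, 5.8]
grip_width: 0.136
grip_force: 34.2
```

Emit:
send_rows:
  targets:
    - {"offset": [0,0,0],"spin": -0.04}
    - {"offset": [0,0,0],"spin": -0.08}
    - {"offset": [0,0,0],"spin": -0.12}
    - {"offset": [0,0,0],"spin": -0.16}
    - {"offset": [0,0,0],"spin": -0.2}

```text
time_s: 20.67
eef_pos: [579.2, 112.0, 67.4]
ee_rot: [0.0, 0.356, 0.935, -0.0]
force: [-1.0, -3.3, 0.8]
grip_width: 0.131
grip_force: 33.3
```

Emit:
send_rows:
  targets:
    - {"offset": [0,0,-0.06],"spin": 0}
    - {"offset": [0,0,-0.12],"spin": 0}

```text
time_s: 20.83
eef_pos: [579.1, 112.0, 65.8]
ee_rot: [0.0, 0.354, 0.935, -0.0]
force: [-1.1, -4.5, 2.4]
grip_width: 0.136
grip_force: 33.7
```

Emit:
send_rows:
  targets:
    - {"offset": [0,0,-0.04],"spin": 0}
    - {"offset": [0,0,-0.08],"spin": 0}

```text
time_s: 21.0
eef_pos: [579.1, 112.0, 65.0]
ee_rot: [0.0, 0.354, 0.935, -0.001]
force: [-2.2, -5.1, 3.9]
grip_width: 0.132
grip_force: 33.8
```

Emit:
send_rows:
  targets:
    - {"offset": [-0.02,-0.06,-0.08],"spin": 0}
    - {"offset": [-0.02,-0.06,-0.16],"spin": 0}

```text
time_s: 21.17
eef_pos: [578.9, 111.8, 63.4]
ee_rot: [0.0, 0.355, 0.935, -0.0]
force: [-1.0, -4.0, 4.0]
grip_width: 0.136
grip_force: 33.8
```

Emit:
send_rows:
  targets:
    - {"offset": [0,0,-0.06],"spin": 0}
    - {"offset": [0,0,-0.12],"spin": 0}

```text
time_s: 21.33
eef_pos: [579.0, 111.9, 62.2]
ee_rot: [0.0, 0.355, 0.935, -0.0]
force: [-1.2, -3.4, 3.8]
grip_width: 0.135
grip_force: 33.9
```

Emit:
send_rows:
  targets:
    - {"offset": [0,0,-0.05],"spin": 0}
    - {"offset": [0,0,-0.1],"spin": 0}

```text
time_s: 21.5
eef_pos: [579.0, 111.8, 61.3]
ee_rot: [0.0, 0.355, 0.935, -0.0]
force: [-4.5, -4.8, 11.6]
grip_width: 0.136
grip_force: 35.0
```

Emit:
send_rows:
  targets:
    - {"offset": [-0.03,-0.05,-0.04],"spin": 0}
    - {"offset": [-0.03,-0.05,-0.06],"spin": 0}

```text
time_s: 21.67
eef_pos: [579.0, 111.7, 61.3]
ee_rot: [0.001, 0.355, 0.935, 0.0]
force: [-3.2, -2.8, 11.0]
grip_width: 0.138
grip_force: 34.8
```

Emit:
send_rows:
  targets:
    - {"offset": [0,0,-0.03],"spin": 0}
    - {"offset": [0,0,-0.03],"spin": 0}

```text
time_s: 21.83
eef_pos: [579.0, 111.8, 61.3]
ee_rot: [0.001, 0.355, 0.935, 0.0]
force: [-3.6, -2.6, 11.4]
grip_width: 0.132
grip_force: 35.0
```

Emit:
send_rows:
  targets:
    - {"offset": [0,0,0],"spin": 0}
    - {"offset": [0,0,0],"spin": 0}
    - {"offset": [0,0,0.05],"spin": 0}
    - {"offset": [0,0,0.05],"spin": 0}
    - {"offset": [0,0,0.05],"spin": 0}
    - {"offset": [0,0,0.05],"spin": 0}
  grip: 0.7

```text
time_s: 22.33
eef_pos: [578.5, 111.6, 60.5]
ee_rot: [-0.0, 0.355, 0.935, 0.0]
force: [0.2, 0.4, 0.4]
grip_width: 0.699
grip_force: 0.0
```

Emit:
send_rows:
  targets:
    - {"offset": [0,0,0.5],"spin": 0}
    - {"offset": [0,0,2],"spin": 0}
    - {"offset": [0,0,4.5],"spin": 0}
    - {"offset": [-1,-3,8],"spin": 0}
    - {"offset": [-3,-6,11],"spin": 0}
    - {"offset": [-5.5,-9,12],"spin": 0}
    - {"offset": [-8,-12,12],"spin": 0}
    - {"offset": [-10,-15,12],"spin": 0}

```text
time_s: 23.0
eef_pos: [477.5, -39.3, 182.2]
ee_rot: [0.001, 0.354, 0.935, 0.0]
force: [0.7, -0.8, -0.5]
grip_width: 0.7
grip_force: 0.0
```

Emit:
send_rows:
  targets:
    - {"offset": [-1,-4,0],"spin": 0}
    - {"offset": [-2,-8,0],"spin": 0}
    - {"offset": [-3,-12,0],"spin": 0}
    - {"offset": [-4,-16,0],"spin": 0}
    - {"offset": [-5,-19,0],"spin": 0}
    - {"offset": [-5,-20,0],"spin": 0}
    - {"offset": [-5,-20,0],"spin": 0}

```text
time_s: 23.58
eef_pos: [428.2, -240.5, 180.9]
ee_rot: [0.0, 0.357, 0.934, -0.0]
force: [-0.6, 0.6, -0.1]
grip_width: 0.7
grip_force: 0.0
```

```bash
python3 - <<'E'
from wing import *
s=ctrl.sense();print(s['eef_pos'],s['force'])
im,d=ctrl.capture('top');im=im[:,:,::-1].copy()
si,ds=ctrl.capture('side');si=si[:,:,::-1].copy()
W=cloud('top',d);g=im.astype(int);m=(g[...,1]-np.maximum(g[...,0],g[...,2]))>20;m[:,:245]=0;m[:,275:]=0;m[:215]=0;m[255:]=0
print('wing top z',m.sum(),np.percentile(W[m][:,2],[50,80,90]), np.median(W[m],0))
f=W[222:252,247:270].reshape(-1,3);f=f[abs(f[:,2]-51)<3];print('fork z',np.median(f[:,2]))
c=np.zeros((600,800,3),np.uint8);c[:300]=cv2.resize(im[205:270,235:408],(800,300),interpolation=cv2.INTER_CUBIC);c[300:,:400]=cv2.resize(si[180:255,240:340],(400,300),interpolation=cv2.INTER_CUBIC);cv2.imwrite('pics/c5.png',c)
E
```

```text
[ 428.18754087 -240.52291446  180.92763171] [-0.61498067  0.57767326 -0.13863357]
wing top z 59 [91.27738635 93.33095131 93.82933245] [578.76415069 113.5226036   91.27738635]
fork z 51.41769829459573
```

View pics/c5.png

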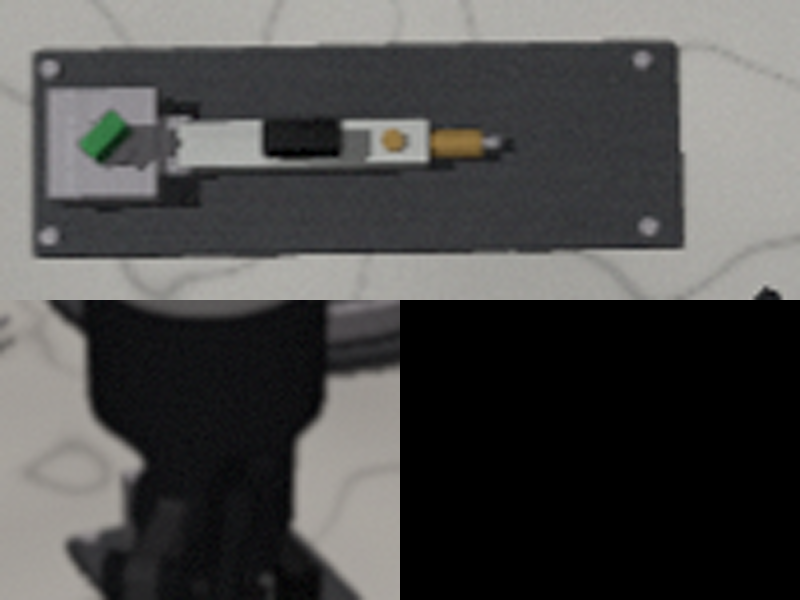

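Pin is in the fork with the wing turned to the slot (crop top left, (105,138)). The arm blocks the side view, so I move it aside to check flushness.

Emit:
send_rows:
  targets:
    - {"offset": [-2.5,-2.5,0.5],"spin": 0}
    - {"offset": [-5,-5,1],"spin": 0}
    - {"offset": [-7.5,-7.5,1.5],"spin": 0}
    - {"offset": [-10,-10,2],"spin": 0}
    - {"offset": [-12.5,-12.5,2.5],"spin": 0}
    - {"offset": [-15,-15,3],"spin": 0}
    - {"offset": [-17.5,-17.5,3.5],"spin": 0}
    - {"offset": [-20,-20,4],"spin": 0}

```text
time_s: 24.35
eef_pos: [228.5, -438.3, 221.2]
ee_rot: [0.0, 0.354, 0.935, 0.0]
force: [0.4, 0.4, 0.1]
grip_width: 0.701
grip_force: 0.0
```

```bash
python3 - <<'E'
from wing import *
si,ds=ctrl.capture('side');si=si[:,:,::-1].copy();cv2.imwrite('pics/side6.png',si)
print(ctrl.sense()['eef_pos'])
for z in(73.5,75.5,77.5,80.5): print(z,end=' ');fit(si,'side',(270,190,310,240),(579,112.5,-0.72),z)
W=cloud('side',ds);g=si.astype(int);m=(g[...,1]-np.maximum(g[...,0],g[...,2]))>20;m[:195]=0;m[235:]=0;m[:,:270]=0;m[:,310:]=0;print(np.percentile(W[m][:,2],[2,10,50,90,98]))
cv2.imwrite('pics/c6.png',cv2.resize(si[185:245,245:325],(800,600),interpolation=cv2.INTER_CUBIC))
E
```

```text
[ 224.97185175 -442.46069107  221.97008903]
73.5 side x,y [578.3 114.3] phi -0.425 cost 20.0 px 207.0
75.5 side x,y [577.2 111.4] phi -0.42 cost 20.8 px 207.0
77.5 side x,y [575.8 108.1] phi -0.423 cost 21.0 px 207.0
80.5 side x,y [573.9 103.5] phi -0.423 cost 22.0 px 207.0
[42.23155977 62.75235686 79.53483626 92.19992621 93.54174066]
```

View pics/c6.png

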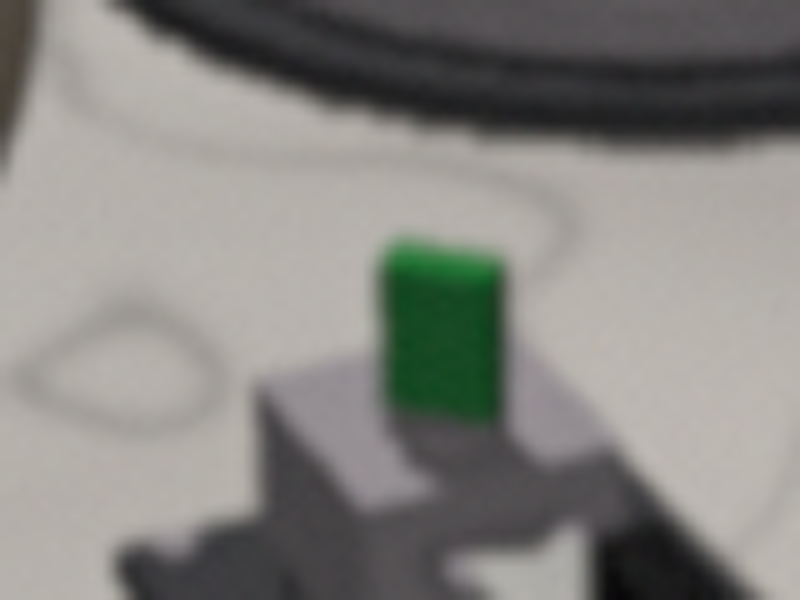

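TCP height was 53.3 mm at the grasp and 61.3 mm at the stop. That is exactly the 8 mm between the rack height and the seated height, so the collar is flush. I hand in.

```bash
python3 -c "
from rig import ctrl
print(ctrl.finish_job())"
```

```text
the job is handed in; nothing more can be done
None
```

The tang is home in the fork, the green pin is down through both ears and the eye with its blade in the slot and its collar flush (by TCP height), the arm is clear, and the job is handed in; no verdict came back.

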